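# Close the mini centrifuge: clear the rotor key, snap the lid on and keep it pressed

### The arm

A 6-joint arm with a two-finger parallel gripper is mounted at the origin on the work surface. World frame = base frame: x ahead of the robot, y to its left, z up, the work surface at z = 0. Lengths are in m, angles in rad, forces in N, time in s.
With the tool pointing down it reaches from about 0.325 to 0.85 m from the base axis. Payload 15.5 kg.
Tool frame: the origin (TCP) lies at the very end of the fingers, on their centre line; the grasp point (between the pads) lies 19 mm behind it (manip.tcp_to_grasp is the z of the grasp point in the tool frame, in m); z points along the fingers, y is the line along which they close (so a half turn about z gives the same grasp; the last joint's range is limited). The gripper opens to 91 mm and grips with 3 to 60 N. Pads are 32 mm wide; open, the fingers measure 118 mm over their backs; the gripper's body (76 mm by 178 mm) begins 60 mm behind the grasp point.
Start: joints at [-1.25, 0.494, 1.345, -0, 1.302, -0.096], TCP at [0.252, -0.572, 0.214] pointing down, gripper open.
Joint ranges: [-2.91, 2.91], [-0.82, 2.16], [0.22, 2.67], [-1.22, 4.37], [0.12, 2.79], [-3.08, 3.08]. Speed limits (rad/s): [1.89, 1.89, 2.57, 3.01, 3.01, 3.01].

### API

Orientations are given as a unit quaternion [w, x, y, z].
In Python, from rig import manip gives the robot as it stands.
- The arm moves only by the tool send_rows, never from a script. Its argument "series" is a list that holds one entry, the list of rows, each a list of 7 numbers: the shift along the world's x, y, z in mm, then the turn, a rotation vector about the world's x, y, z in degrees, then the opening, from 0 (shut) to 1 (fully open). A call has exactly 5 rows; each row shifts and turns the commanded pose from where the row before left it; what a row does not reach is not made up. A row lasts 1/10 s, in which the tool goes at most 50 mm and 8.59 degrees, less where a joint would pass 70% of its speed; a pose out of reach is approached as far as the arm can. A call is refused whole if a number of a shift passes 50 or a number of a turn 8.59, either way. A call with a gripper value outside its range is refused whole. The fingers move at their own pace and stop on an object; "force" is the grip in N (left out, the last holds). Time passes only in rows, so rows that do not move let the fingers close, or fill a call up. It gives the time, the measured TCP pose, the force, the opening and the grip force at its end, in the units of the state.
- manip.get_obs(): the state, without advancing time (a new reading comes with each control period).
- manip.capture(name): name is "scene" or "top"; returns (picture, depth): 420x560x3 uint8, blue, green, red; 420x560 float32, m along the optical axis (not along the pixel's ray), 0 where there is no reading.
- manip.camera_info(name): a dict with "fx", "fy", "cx", "cy" (pixels), "k1" (the pictures are not rectified: a ray, as slopes to the right and down, at radius r is drawn at 1 + k1 r^2 times it, then the intrinsics apply), "position" and "rotation" of the camera in the world. Camera axes: x right, y up, looking along -z (the intrinsics and any distortion apply to the point x, -y, -z); pixel columns grow to the right and rows downward; lengths in m; the calibration is good to about 2 mm. A picture is of the moment at which its call begins. camera_info takes no time and is no camera call.
- manip.finish_job(): hands the job in; it is judged then, once.
The state is a dict: "time": time; "joint_pos": joint angles; "joint_velocities": joint speeds; "joint_efforts": joint torques, N m; "ee_pos": TCP position; "eef_rot": TCP orientation; "force": force on the tool from outside, world axes, zero at the start; "wrist_torque": the same for the moment, N m; "gripper_width": finger opening in m; "grip_force": force on a finger pad.
Only numpy, scipy, OpenCV 4.12 (cv2) and the standard library are available. Lean on these libraries where they do the work, as an engineer would, in place of code of your own. Each camera call takes 0.05 s, during which the arm holds its last target. There are 200 camera calls.

### The job

Take the red-handled rotor key off the mini centrifuge's rotor and leave it in the blue tray, then fit the teal lid on the centrifuge and press it straight down until it snaps in past its catches. Do not let go: finish with the hand still pressing the snapped lid down firmly against its soft seal ring (about 10 N). Leave the reagent bottle, the tube rack and the timer where they are.

Things in the scene. Friction and masses are not known exactly. Their poses are not given: they have to be found in the camera images.
- centrifuge: Mini centrifuge, cream round housing 148 mm in diameter, fixed, open on top. Origin: centre of its underside; z up along the rotor axis. Rim at z = 84 mm; on it the black seal ring, top at z = 90 mm. Mouth radius 52 mm. Inside, a rotor with coloured tube caps up to z = 54 mm and a flat steel hub (36 mm across, top at z = 50 mm) on which the key stands.
- catches (a point): Point on the centrifuge's axis, 76 mm above its origin, at the height of its four sprung steel ball catches, which stand out of the mouth's wall to a radius of 47 mm. The lid's bead (widest 8 mm above the lid's origin) must pass below them: the pressing force rises to about 12 N, then suddenly drops when the lid's origin is about 68 mm above the centrifuge's, and the catches pull the lid down.
- seal: Black soft ring on the rim, radii 53.5 and 66 mm, 6 mm thick; origin: centre of its underside, 84 mm above the centrifuge's origin when not pressed. The lid's flange meets it when the lid's origin is 62 mm above the centrifuge's; it gives by up to 5 mm at 2.5 N per mm, then is solid. A snapped lid let go stays at about 61 mm.
- lid: Teal snap-fit lid, about 150 g, standing on the bench knob up. Origin: centre of its underside; z up. Plug: radius 44 mm at z = 0, bead of radius 50 mm at z = 8, neck of radius 46.5 mm at z = 13.5 to 28. Flange: radius 62 mm, z = 28 to 34. Low dome to z = 44 (radius 38 mm there). Black knob: upright cylinder 26 mm in diameter, z = 44 to 74 mm. Any yaw fits.
- lid_knob (a point): Middle of the lid's knob, on its axis, 59 mm above the lid's origin.
- key: Rotor key, about 120 g, 85 mm tall, standing loose on the rotor hub, where it blocks the lid. Origin: centre of the underside of its steel foot (30 mm in diameter, 16 mm high); z up. Steel shaft (14 mm) up to z = 50 mm, then a red cylindrical handle 24 mm in diameter, z = 50 to 85 mm. It lifts straight up and stands by itself on its foot.
- key_grip (a point): Middle of the key's red handle, on its axis, 68 mm above the key's origin.
- tray: Blue open tray fixed to the bench, 130 mm along its x, 110 mm along its y, walls 25 mm high and 4 mm thick. Origin: centre of its underside; inner floor at z = 4 mm. The key belongs in it, wholly inside the walls.
- bottle: Small reagent bottle with a red cap, 48 mm in diameter, 100 mm tall, standing beyond the centrifuge; origin: centre of its underside. Leave it alone.
- tube_rack: White rack with four capped tubes, 50 x 130 mm, 84 mm tall, beyond the centrifuge; origin: centre of its underside. Leave it alone.
- timer: White bench timer, 60 x 80 x 28 mm, lying on the bench beyond the centrifuge; origin: centre of its underside. Leave it alone.
Things that resemble listed ones, but are neither listed nor needed, are in the scene too. There is more than one size of the key; the job needs the smallest.

How it is judged:
On the way, in this order (a step that is already met when the one before it is completed fails the run):
1. the rotor key is in the tray and let go (x of key in the frame of tray between -0.06 and 0.06 m and y of key in the frame of tray between -0.05 and 0.05 m and z of key in the frame of tray below 0.04 m and x of key_grip in the frame of tray between -0.065 and 0.065 m and y of key_grip in the frame of tray between -0.055 and 0.055 m and contact force between key and the fingers below 0.1 N), for 0.2 s.
2. the lid has snapped in past the catches, centred and level (z of lid in the frame of centrifuge below 0.0645 m and horizontal distance between lid and centrifuge below 0.005 m and angle between lid's own z axis and vertical below 0.08 rad), for 0.2 s.
At the end, for the whole second after the job is handed in: Key inside the tray, released; lid snapped in (origin under 64.5 mm above the centrifuge's, within 5 mm of its axis, 0.08 rad of level), at rest, the fingers touching it with over 3 N, the seal ring pressed with over 5.5 N (let go: under 4 N), all through the last second (all of step 1 and all of step 2 and contact force between lid and seal above 5.5 N and contact force between lid and the fingers above 3 N and linear speed of lid below 0.02 m/s); the arm keeps its last pose, push and grip.
It fails at once if the bottle is shoved more than 30 mm (distance of bottle from where it was at the start of the episode above 0.03 m).
It fails at once if the tube rack is shoved more than 30 mm (distance of tube_rack from where it was at the start of the episode above 0.03 m).
It fails at once if the timer is shoved more than 30 mm (distance of timer from where it was at the start of the episode above 0.03 m).
It also fails if it takes over 61 s, if anything falls off the work surface, if the arm or the gripper's body presses on something with over 40 N, if the wrist force passes 120 N, or if a joint passes its speed limit or range.

## Working session

There is one attempt and no reset: what is moved stays moved. The work goes in short steps, Python scripts to look and compute and a tool call to move; the robot and the scene stay as the last step left them, time stands still between calls to the robot, and variables do not carry over. Pictures are saved under pics/ and viewed, at most 10 in all, crops included, and the job is handed in when it is done.

Besides the shell and the picture viewer there is one more tool, called by a JSON object that holds its "api" and its "payload", one argument or row to a line. send_rows: Moves the arm, as the interface text tells. Its arguments: {"type":"object","properties":{"series":{"type":"array"},"force":{"type":"number"}},"required":["series"]}

```bash
mkdir -p pics; ls
cat > h.py <<'E'
import numpy as np, cv2
from rig import manip
def snap(n):
    im,d=manip.capture(n); np.save(f'pics/{n}_d.npy',d); cv2.imwrite(f'pics/{n}_raw.png',im); return im,d
def rays(n,uv):
    c=manip.camera_info(n); K=np.array([[c['fx'],0,c['cx']],[0,c['fy'],c['cy']],[0,0,1]])
    p=cv2.undistortPoints(np.array(uv,float).reshape(-1,1,2),K,np.array([c['k1'],0,0,0.])).reshape(-1,2)
    r=np.c_[p[:,0],-p[:,1],-np.ones(len(p))]
    return np.array(c['position']),r@np.array(c['rotation']).T
def onplane(n,uv,z):
    o,r=rays(n,uv); return o+r*((z-o[2])/r[:,2])[:,None]
def cloud(n,d):
    v,u=np.mgrid[:d.shape[0],:d.shape[1]]
    o,r=rays(n,np.c_[u.ravel(),v.ravel()]); return (o+r*d.reshape(-1,1)).reshape(*d.shape,3)
E
python3 - <<'E'
from h import *
for n in('scene','top'):
    im,d=snap(n); cv2.imwrite(f'pics/{n}1.png',im); c=manip.camera_info(n); print(n,c)
print(manip.get_obs())
E
```

```text
pics
scene {'fx': 423.3656177084573, 'fy': 423.3656177084573, 'cx': 272.4731784447699, 'cy': 218.33556159269153, 'k1': -0.05228630113341738, 'position': array([ 1.21424484, -0.20133276,  0.63196842]), 'rotation': array([0.72029946, 0.35244864, 0.2602158 , 0.53780701])}
top {'fx': 403.3502136947973, 'fy': 403.3502136947973, 'cx': 280.731141223515, 'cy': 214.1009283632499, 'k1': 0.011175028478130995, 'position': array([0.42761014, 0.00711404, 0.84803929]), 'rotation': array([ 0.70476963,  0.06221192, -0.07375314, -0.70284416])}
{'time': 0.1, 'joint_pos': array([-1.25045897e+00,  4.94132518e-01,  1.34606584e+00, -1.67779041e-05,
        1.30247422e+00, -9.55241099e-02]), 'joint_velocities': array([-6.64963843e-04,  1.43802061e-04, -1.44091305e-03, -1.98710178e-05,
        3.22009741e-04, -1.87381421e-03]), 'joint_efforts': array([ 2.26234552e-03, -8.80237913e+01, -3.82545590e+01,  7.09751691e-02,
        4.83267568e-02, -7.71540067e-05]), 'ee_pos': array([ 0.25236478, -0.57141968,  0.21339188]), 'eef_rot': array([-5.35645773e-04,  9.78459577e-01,  2.06437799e-01, -6.86039445e-05]), 'force': array([ 0.76045515, -0.03847594, -0.13227845]), 'wrist_torque': array([ 0.01795014,  0.06624585, -0.04852233]), 'grip_force': 0.0, 'gripper_width': 0.09111897245212504}
```

Rotation is a quaternion; I'll convert it. Viewing the pictures.

```bash
sed -i "s/^import numpy as np, cv2/import numpy as np, cv2\nfrom scipy.spatial.transform import Rotation as R/; s/np.array(c\['rotation'\]).T/R.from_quat(np.roll(c['rotation'],-1)).as_matrix().T/" h.py; cat h.py | head -16
```

```text
import numpy as np, cv2
from scipy.spatial.transform import Rotation as R
from rig import manip
def snap(n):
    im,d=manip.capture(n); np.save(f'pics/{n}_d.npy',d); cv2.imwrite(f'pics/{n}_raw.png',im); return im,d
def rays(n,uv):
    c=manip.camera_info(n); K=np.array([[c['fx'],0,c['cx']],[0,c['fy'],c['cy']],[0,0,1]])
    p=cv2.undistortPoints(np.array(uv,float).reshape(-1,1,2),K,np.array([c['k1'],0,0,0.])).reshape(-1,2)
    r=np.c_[p[:,0],-p[:,1],-np.ones(len(p))]
    return np.array(c['position']),r@R.from_quat(np.roll(c['rotation'],-1)).as_matrix().T
def onplane(n,uv,z):
    o,r=rays(n,uv); return o+r*((z-o[2])/r[:,2])[:,None]
def cloud(n,d):
    v,u=np.mgrid[:d.shape[0],:d.shape[1]]
    o,r=rays(n,np.c_[u.ravel(),v.ravel()]); return (o+r*d.reshape(-1,1)).reshape(*d.shape,3)
```

View pics/scene1.png

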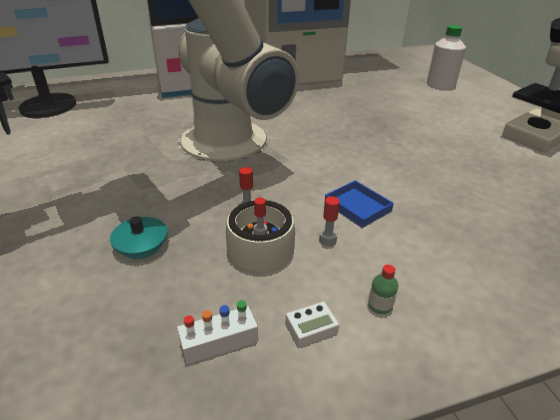

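View pics/top1.png

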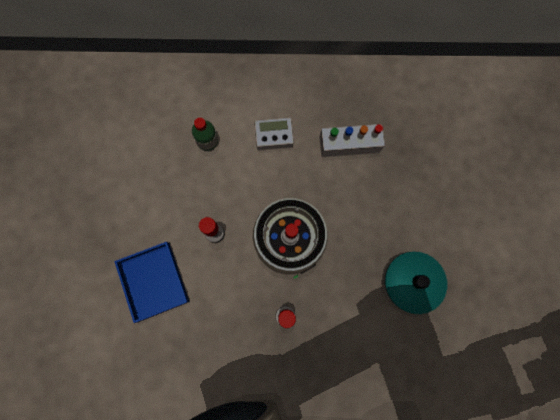

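The scene view shows the rotor key at (260,208), two decoy keys at (246,178) and (331,208), the lid at (139,235) and the tray at (358,203). In the top view the centrifuge is at (290,236), the key at (292,230), the lid at (417,282), the tray at (152,282) and the decoys at (210,228) and (287,318).

```bash
cat > m.py <<'E'
from h import *
def blobs(n,im,P,name,lo,hi,zr,roi=None):
    hsv=cv2.cvtColor(im,cv2.COLOR_BGR2HSV); m=cv2.inRange(hsv,lo,hi)
    if lo[0]==0 and hi[0]<15: m|=cv2.inRange(hsv,(172,lo[1],lo[2]),(180,255,255))
    m[(P[...,2]<zr[0])|(P[...,2]>zr[1])]=0
    k,l,s,c=cv2.connectedComponentsWithStats(m)
    for i in range(1,k):
        if s[i,4]>40:
            q=P[l==i]; print(n,name,'px',c[i].round(1),s[i],'med',np.median(q,0).round(4),'min',q.min(0).round(3),'max',q.max(0).round(3))
def circ(p):  # algebraic circle
    A=np.c_[2*p[:,:2],np.ones(len(p))]; s=np.linalg.lstsq(A,(p[:,:2]**2).sum(1),rcond=None)[0]
    return s[:2],np.sqrt(s[2]+s[:2]@s[:2])
def ellc(n,m,z):
    c=max(cv2.findContours(m,cv2.RETR_EXTERNAL,cv2.CHAIN_APPROX_NONE)[0],key=cv2.contourArea)
    return circ(onplane(n,c.reshape(-1,2),z))
E
python3 - <<'E'
from m import *
for n in('scene','top'):
    im=cv2.imread(f'pics/{n}_raw.png'); d=np.load(f'pics/{n}_d.npy'); P=cloud(n,d)
    W=(np.abs(P[...,1])<.5)&(P[...,0]>.3)&(P[...,0]<.9)&(d>0)
    print(n,'bench',np.percentile(P[W][:,2],[5,30,50]).round(4))
    blobs(n,im,P,'red',(0,140,70),(8,255,255),(.04,.4))
    blobs(n,im,P,'teal',(80,120,30),(98,255,255),(.005,.2))
    blobs(n,im,P,'blue',(105,140,40),(125,255,255),(-.01,.06))
    # seal top by height
    hsv=cv2.cvtColor(im,cv2.COLOR_BGR2HSV)
    C=np.array([P[236,255:325],]) if n=='top' else None
    m=(abs(P[...,2]-.09)<.005)&(hsv[...,2]<70)&W
    q=P[m]; c0=np.median(q,0); q=q[np.linalg.norm(q[:,:2]-c0[:2],axis=1)<.1]
    for _ in range(2):
        c0=circ(q)[0]; r=np.linalg.norm(q[:,:2]-c0,axis=1); q=q[(r>.05)&(r<.07)]
    print('seal',len(q),c0,circ(q),np.median(q[:,2]))
    l=(hsv[...,0]>80)&(hsv[...,0]<98)&(hsv[...,1]>120)&W
    m=cv2.morphologyEx(l.astype('uint8')*255,cv2.MORPH_CLOSE,np.ones((15,15)))
    print('lid flange', ellc(n,m,.034), ellc(n,m,.031))
E
```

```text
scene bench [-0.0029 -0.0013 -0.0005]
scene red px [173.2  64.8] [167  58  14  14 159] med [-0.4068 -0.1009  0.1184] min [-0.415 -0.123  0.095] max [-0.396 -0.077  0.143]
scene red px [245.8 178. ] [239 167  14  23 279] med [ 0.396  -0.0197  0.0976] min [ 0.368 -0.033  0.066] max [ 0.402 -0.002  0.114]
scene red px [330.9 208.2] [324 197  16  24 312] med [0.5634 0.1244 0.0994] min [0.54  0.114 0.067] max [0.571 0.144 0.114]
scene red px [259.6 206.8] [254 198  12  19 206] med [ 0.5486 -0.0275  0.1249] min [ 0.531 -0.037  0.1  ] max [ 0.554 -0.014  0.135]
scene red px [388.2 271.3] [382 265  13  14 140] med [0.7634 0.1509 0.0977] min [0.749 0.14  0.084] max [0.771 0.163 0.1  ]
scene red px [188.6 320.7] [184 316  10  11  89] med [ 0.7607 -0.2048  0.083 ] min [ 0.751 -0.212  0.073] max [ 0.766 -0.197  0.086]
scene teal px [179.7  92.4] [167  90  23   6  48] med [-0.4036 -0.0897  0.0122] min [-0.409 -0.138  0.005] max [-0.396 -0.054  0.021]
scene teal px [138.8 237.9] [ 110  217   57   41 1566] med [ 0.4752 -0.2763  0.039 ] min [ 0.391 -0.339  0.007] max [ 0.515 -0.218  0.073]
scene blu
[... 1161 characters left out ...]
0.337  0.029] max [ 0.51  -0.214  0.076]
top blue px [273.9 235.6] [271 232   7   8  44] med [0.5383 0.0075 0.0531] min [0.532 0.001 0.046] max [0.547 0.014 0.056]
top blue px [305.1 235.5] [302 232   7   8  42] med [ 0.5395 -0.0542  0.0531] min [ 0.532 -0.061  0.046] max [ 0.547 -0.048  0.055]
top blue px [151.6 281.7] [ 115  242   73   81 3458] med [0.4492 0.2575 0.0047] min [ 0.371  0.181 -0.001] max [0.529 0.327 0.03 ]
seal 1270 [ 0.53862882 -0.02322964] (array([ 0.53862882, -0.02322964]), np.float64(0.05941240246489586)) 0.08971260307259338
lid flange (array([ 0.44953742, -0.2760511 ]), np.float64(0.0606129260870072)) (array([ 0.44961823, -0.27709466]), np.float64(0.060836304466811035))
```

```bash
cat > m2.py <<'E'
from m import *
def disc(n,P,xy,r,z,tol,rad=None):
    """centre of flat top near xy at height z, min enclosing + centroid, by ray casting onto plane"""
    m=(abs(P[...,2]-z)<tol)&(np.hypot(P[...,0]-xy[0],P[...,1]-xy[1])<r)
    v,u=np.nonzero(m); q=onplane(n,np.c_[u,v],z)[:,:2]; (c,R_)=cv2.minEnclosingCircle(q.astype('float32')*1000)
    return len(u),q.mean(0).round(4),(np.array(c)/1000).round(4),round(R_,1)
E
python3 - <<'E'
from m2 import *
for n in('top','scene'):
    im=cv2.imread(f'pics/{n}_raw.png'); d=np.load(f'pics/{n}_d.npy'); P=cloud(n,d)
    print(n,'key',disc(n,P,(.54,-.026),.025,.135,.004))
    print('seal',disc(n,P,(.54,-.0245),.085,.09,.004))
    print('knob',disc(n,P,(.45,-.275),.03,.074,.004))
    print('flange',disc(n,P,(.45,-.275),.08,.034,.004))
    print('decoys',disc(n,P,(.55,.132),.03,.113,.004),disc(n,P,(.382,-.016),.03,.113,.004))
    hsv=cv2.cvtColor(im,cv2.COLOR_BGR2HSV); m=cv2.inRange(hsv,(105,140,40),(125,255,255))
    m[(P[...,1]<.15)]=0
    c=max(cv2.findContours(m,cv2.RETR_EXTERNAL,cv2.CHAIN_APPROX_NONE)[0],key=cv2.contourArea)
    print('tray',cv2.minAreaRect((onplane(n,c.reshape(-1,2),.025)[:,:2]*1000).astype('float32')))
E
```

```text
top key (137, array([ 0.5376, -0.0231]), array([ 0.5376, -0.023 ]), 11.8)
seal (1330, array([ 0.5375, -0.0227]), array([ 0.5376, -0.0207]), 68.4)
knob (151, array([ 0.4488, -0.2753]), array([ 0.4485, -0.2758]), 13.9)
flange (922, array([ 0.4484, -0.2721]), array([ 0.4482, -0.2765]), 63.0)
decoys (221, array([0.5493, 0.1319]), array([0.5495, 0.1319]), 15.7) (252, array([ 0.3825, -0.0149]), array([ 0.3823, -0.015 ]), 15.6)
tray ((450.2519836425781, 254.1605682373047), (129.78431701660156, 111.10733795166016), 21.410659790039062)
scene key (71, array([ 0.5444, -0.0265]), array([ 0.5444, -0.0258]), 12.8)
seal (738, array([ 0.5527, -0.0288]), array([ 0.5447, -0.0268]), 67.5)
knob (76, array([ 0.4551, -0.2778]), array([ 0.4553, -0.278 ]), 13.5)
flange (595, array([ 0.4734, -0.2785]), array([ 0.4549, -0.2786]), 63.9)
decoys (107, array([0.5568, 0.1281]), array([0.5567, 0.128 ]), 16.3) (83, array([ 0.3896, -0.0181]), array([ 0.3901, -0.0195]), 18.0)
tray ((455.86810302734375, 251.66925048828125), (129.82217407226562, 109.65009307861328), 21.284860610961914)
```

{"api": "send_rows", "payload": {
  "series": [
    [[19, 36, 2, 0, 0, 0, 1], [19, 36, 2, 0, 0, 0, 1], [19, 36, 2, 0, 0, 0, 1], [19, 36, 2, 0, 0, 0, 1], [19, 36, 2, 0, 0, 0, 1]]
  ],
  "force": 20
}}

```text
time: 0.6
ee_pos: [0.3478, -0.3901, 0.2238]
eef_rot: [-0.0, 0.978, 0.206, -0.0]
force: [0.6, -0.1, -0.1]
gripper_width: 0.0914
grip_force: 0.0
```

{"api": "send_rows", "payload": {
  "series": [
    [[19, 36, 0, 0, 0, 0, 1], [19, 36, 0, 0, 0, 0, 1], [19, 36, 0, 0, 0, 0, 1], [19, 36, 0, 0, 0, 0, 1], [19, 36, 0, 0, 0, 0, 1]]
  ]
}}

```text
time: 1.1
ee_pos: [0.4428, -0.2101, 0.2238]
eef_rot: [-0.0, 0.978, 0.206, -0.0]
force: [0.5, -0.5, -0.4]
gripper_width: 0.0912
grip_force: 0.0
```

{"api": "send_rows", "payload": {
  "series": [
    [[20, 37, 0, 0, 0, 0, 1], [20, 37, 0, 0, 0, 0, 1], [19, 37, 0, 0, 0, 0, 1], [20, 37, 0, 0, 0, 0, 1], [19, 37, 0, 0, 0, 0, 1]]
  ]
}}

```text
time: 1.6
ee_pos: [0.5409, -0.025, 0.2238]
eef_rot: [-0.0, 0.978, 0.206, -0.0]
force: [0.1, -0.9, 0.9]
gripper_width: 0.0915
grip_force: 0.0
```

Run:
```python
from m2 import *
im,d=snap('scene'); cv2.imwrite('pics/scene2.png',cv2.resize(im[100:300,160:400],None,fx=3,fy=3)); P=cloud('scene',d)
m=(abs(P[...,0]-.54)<.09)&(abs(P[...,1]+.025)<.09)&(P[...,2]>.2)&(P[...,2]<.26)
k,l,s,c=cv2.connectedComponentsWithStats(m.astype('uint8'))
for i in range(1,k):
    if s[i,4]>15: q=P[l==i]; print(s[i],c[i].round(1),np.median(q,0).round(4),q.min(0).round(4),q.max(0).round(4))
im,d=snap('top'); cv2.imwrite('pics/top2.png',cv2.resize(im[140:330,190:400],None,fx=3,fy=3))
```

```text
[273 135  16  23 256] [279.8 146.6] [0.5296 0.0194 0.2422] [0.5094 0.0102 0.2228] [0.5405 0.034  0.2597]
[229 152  17  24 234] [237.2 163.9] [ 0.572  -0.0734  0.2427] [ 0.547  -0.0835  0.2219] [ 0.5819 -0.0606  0.26  ]
```

View pics/scene2.png

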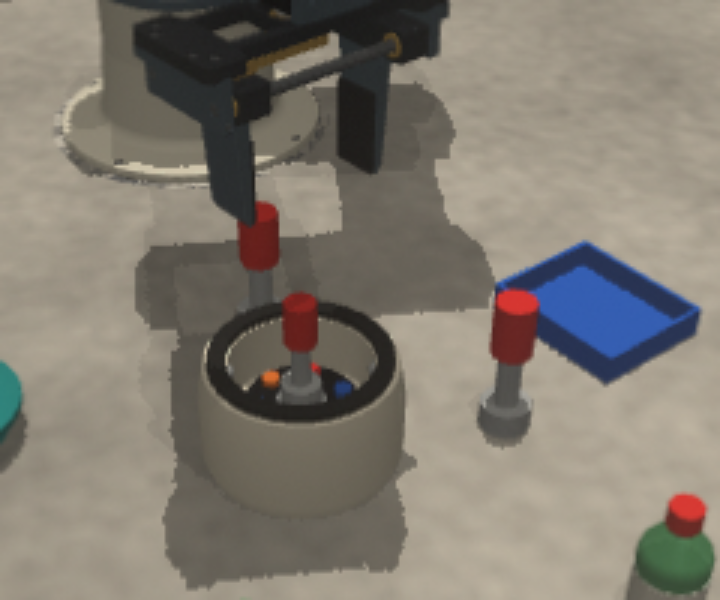

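The crop shows the open fingers straddling the axis above the red rotor-key handle (300,320 in the crop). Fingertip depth against the known TCP puts the scene camera's bias at about +3 mm in x and 0 in y, so I'm descending here.

{"api": "send_rows", "payload": {
  "series": [
    [[0, -1, -30, 0, 0, 0, 1], [0, 0, -30, 0, 0, 0, 1], [0, 0, -30, 0, 0, 0, 1], [0, 0, -25, 0, 0, 0, 1], [0, 0, -7, 0, 0, 0, 1]]
  ]
}}

```text
time: 2.2
ee_pos: [0.5387, -0.028, 0.0996]
eef_rot: [-0.001, 0.979, 0.206, -0.002]
force: [-0.3, 0.4, 0.7]
gripper_width: 0.0917
grip_force: 0.0
```

{"api": "send_rows", "payload": {
  "series": [
    [[0, 0, 0, 0, 0, 0, 0.5], [0, 0, 0, 0, 0, 0, 0.3], [0, 0, 0, 0, 0, 0, 0.1], [0, 0, 0, 0, 0, 0, 0], [0, 0, 0, 0, 0, 0, 0]]
  ]
}}

```text
time: 2.7
ee_pos: [0.5408, -0.0278, 0.1026]
eef_rot: [0.0, 0.978, 0.206, 0.001]
force: [-0.9, -0.7, 0.3]
gripper_width: 0.0542
grip_force: 0.0
```

{"api": "send_rows", "payload": {
  "series": [
    [[0, 0, 0, 0, 0, 0, 0], [0, 0, 0, 0, 0, 0, 0], [0, 0, 0, 0, 0, 0, 0], [0, 0, 0, 0, 0, 0, 0], [0, 0, 0, 0, 0, 0, 0]]
  ]
}}

```text
time: 3.2
ee_pos: [0.5405, -0.0278, 0.1019]
eef_rot: [0.0, 0.978, 0.206, -0.0]
force: [-0.3, 0.4, 1.7]
gripper_width: 0.0235
grip_force: 20.0
```

{"api": "send_rows", "payload": {
  "series": [
    [[0, 0, 15, 0, 0, 0, 0], [0, 0, 25, 0, 0, 0, 0], [0, 0, 30, 0, 0, 0, 0], [0, 0, 30, 0, 0, 0, 0], [0, 0, 20, 0, 0, 0, 0]]
  ]
}}

```text
time: 3.7
ee_pos: [0.5408, -0.0278, 0.2238]
eef_rot: [0.0, 0.978, 0.206, 0.001]
force: [-0.2, -0.0, -1.4]
gripper_width: 0.0237
grip_force: 20.0
```

Run:
```python
from m2 import *
o=manip.get_obs(); print(o['ee_pos'],o['gripper_width'],o['force'])
for n in('scene','top'):
    im,d=snap(n); P=cloud(n,d)
    print(n,'seal',disc(n,P,(.54,-.0245),.085,.09,.004))
    # steel foot / key height in scene
    hsv=cv2.cvtColor(im,cv2.COLOR_BGR2HSV)
    m=(np.hypot(P[...,0]-.542,P[...,1]+.027)<.03)&(P[...,2]>.14)
    if n=='scene':
        for z0,z1 in((.165,.18),(.19,.2),(.2,.215),(.225,.235)):
            q=P[m&(P[...,2]>z0)&(P[...,2]<z1)]; print(z0,len(q),q.min(0).round(4) if len(q) else '',q.max(0).round(4) if len(q) else '')
        cv2.imwrite('pics/s3.png',cv2.resize(im[80:300,180:360],None,fx=2.7,fy=2.7))
```

```text
[ 0.5407805  -0.02778185  0.22384769] 0.02370776935808139 [-0.18638699 -0.00740515 -1.40007999]
scene seal (768, array([ 0.5486, -0.0276]), array([ 0.5446, -0.0255]), 67.5)
0.165 51 [ 0.5435 -0.0428  0.171 ] [ 0.5583 -0.0162  0.1798]
0.19 32 [ 0.5423 -0.0344  0.1903] [ 0.5501 -0.0229  0.1997]
0.2 42 [ 0.5433 -0.0345  0.2002] [ 0.552  -0.0224  0.2145]
0.225 122 [ 0.5366 -0.0532  0.2253] [ 0.5671 -0.0016  0.235 ]
top seal (589, array([ 0.4982, -0.0389]), array([ 0.5175, -0.0318]), 64.1)
```

View pics/s3.png

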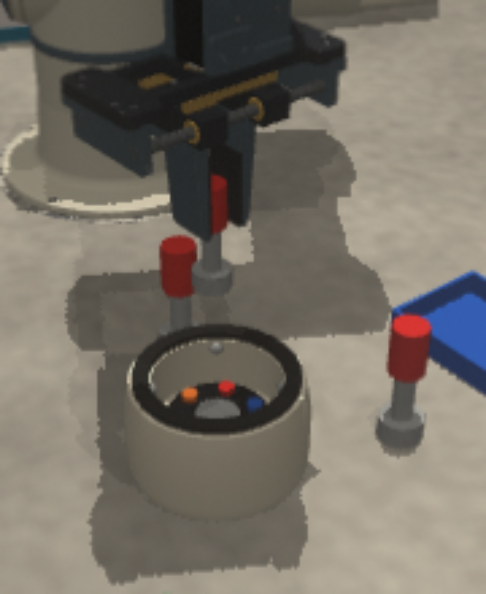

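The crop shows the key hanging straight in the fingers (foot at (212,277)), the hub empty, and the decoys untouched. On to the tray.

{"api": "send_rows", "payload": {
  "series": [
    [[-9, 28, 0, 0, 0, 0, 0], [-9, 28, 0, 0, 0, 0, 0], [-9, 28, 0, 0, 0, 0, 0], [-9, 28, 0, 0, 0, 0, 0], [-9, 28, 0, 0, 0, 0, 0]]
  ]
}}

```text
time: 4.3
ee_pos: [0.4944, 0.1132, 0.2208]
eef_rot: [-0.0, 0.978, 0.206, -0.001]
force: [0.5, 0.3, -1.2]
gripper_width: 0.0235
grip_force: 20.0
```

{"api": "send_rows", "payload": {
  "series": [
    [[-9, 28, 0, 0, 0, 0, 0], [-9, 28, 0, 0, 0, 0, 0], [-9, 28, 0, 0, 0, 0, 0], [-9, 28, 0, 0, 0, 0, 0], [-9, 28, 0, 0, 0, 0, 0]]
  ]
}}

```text
time: 4.8
ee_pos: [0.4494, 0.2531, 0.2208]
eef_rot: [0.0, 0.978, 0.206, -0.001]
force: [0.7, -0.5, -1.0]
gripper_width: 0.0238
grip_force: 20.0
```

{"api": "send_rows", "payload": {
  "series": [
    [[0, 0, -35, 0, 0, 0, 0], [0, 0, -35, 0, 0, 0, 0], [0, 0, -35, 0, 0, 0, 0], [0, 0, -30, 0, 0, 0, 0], [0, 0, -15, 0, 0, 0, 0]]
  ]
}}

```text
time: 5.3
ee_pos: [0.4485, 0.2515, 0.0686]
eef_rot: [0.0, 0.978, 0.206, -0.002]
force: [0.2, 0.5, -0.4]
gripper_width: 0.0238
grip_force: 20.0
```

{"api": "send_rows", "payload": {
  "series": [
    [[0, 0, -7, 0, 0, 0, 0], [0, 0, -4, 0, 0, 0, 0], [0, 0, -3, 0, 0, 0, 0], [0, 0, -2, 0, 0, 0, 0], [0, 0, 0, 0, 0, 0, 0]]
  ]
}}

```text
time: 5.8
ee_pos: [0.4507, 0.2523, 0.0562]
eef_rot: [-0.0, 0.978, 0.206, 0.0]
force: [0.0, -0.2, -1.7]
gripper_width: 0.0236
grip_force: 20.0
```

{"api": "send_rows", "payload": {
  "series": [
    [[0, 0, -1, 0, 0, 0, 0], [0, 0, -1, 0, 0, 0, 0], [0, 0, 0, 0, 0, 0, 0], [0, 0, 0, 0, 0, 0, 0], [0, 0, 0, 0, 0, 0, 0]]
  ]
}}

```text
time: 6.3
ee_pos: [0.4514, 0.2527, 0.0553]
eef_rot: [-0.0, 0.978, 0.206, 0.001]
force: [-2.7, -0.6, 19.2]
gripper_width: 0.0235
grip_force: 20.0
```

Foot is on the floor; ease off 1 mm and release.

{"api": "send_rows", "payload": {
  "series": [
    [[0, 0, 1, 0, 0, 0, 0.2], [0, 0, 0, 0, 0, 0, 0.32], [0, 0, 0, 0, 0, 0, 0.4], [0, 0, 0, 0, 0, 0, 0.6], [0, 0, 0, 0, 0, 0, 0.8]]
  ]
}}

```text
time: 6.8
ee_pos: [0.4505, 0.2522, 0.0549]
eef_rot: [-0.0, 0.978, 0.206, -0.0]
force: [-0.2, 0.3, 0.2]
gripper_width: 0.0495
grip_force: 0.0
```

{"api": "send_rows", "payload": {
  "series": [
    [[0, 0, 0, 0, 0, 0, 1], [0, 0, 0, 0, 0, 0, 1], [0, 0, 10, 0, 0, 0, 1], [0, 0, 25, 0, 0, 0, 1], [0, 0, 40, 0, 0, 0, 1]]
  ]
}}

```text
time: 7.3
ee_pos: [0.4493, 0.2517, 0.1299]
eef_rot: [0.0, 0.978, 0.206, -0.002]
force: [1.7, 0.2, -0.1]
gripper_width: 0.0893
grip_force: 0.0
```

{"api": "send_rows", "payload": {
  "series": [
    [[0, -20, 45, 0, 0, 0, 1], [0, -40, 30, 0, 0, 0, 1], [0, -40, 15, 0, 0, 0, 1], [0, -40, 0, 0, 0, 0, 1], [0, -40, 0, 0, 0, 0, 1]]
  ]
}}

```text
time: 7.8
ee_pos: [0.4504, 0.0709, 0.2213]
eef_rot: [0.0, 0.978, 0.207, 0.001]
force: [1.2, 0.5, 0.4]
gripper_width: 0.0912
grip_force: 0.0
```

Run:
```python
from m2 import *
o=manip.get_obs(); print(o['ee_pos'],o['gripper_width'],o['force'])
for n in('scene','top'):
    im,d=snap(n); P=cloud(n,d)
    print(n,'key in tray top',disc(n,P,(.4525,.2525),.04,.089,.004))
    print('seal',disc(n,P,(.54,-.0245),.085,.09,.004))
    print('knob',disc(n,P,(.45,-.275),.03,.074,.004), 'flange',disc(n,P,(.45,-.275),.08,.034,.004))
```

```text
[0.45041403 0.07085311 0.22133264] 0.09117774075119668 [1.19088002 0.47454866 0.38740121]
scene key in tray top (44, array([0.4563, 0.2501]), array([0.457 , 0.2498]), 12.4)
seal (774, array([ 0.5481, -0.0275]), array([ 0.5448, -0.0273]), 67.9)
knob (77, array([ 0.4554, -0.2776]), array([ 0.4564, -0.2775]), 14.7) flange (582, array([ 0.474 , -0.2787]), array([ 0.455 , -0.2786]), 63.9)Traceback (most recent call last):
  File "<stdin>", line 5, in <module>
  File "m2.py", line 5, in disc
    v,u=np.nonzero(m); q=onplane(n,np.c_[u,v],z)[:,:2]; (c,R_)=cv2.minEnclosingCircle(q.astype('float32')*1000)
                         ~~~~~~~^^^^^^^^^^^^^^^^
  File "h.py", line 12, in onplane
    o,r=rays(n,uv); return o+r*((z-o[2])/r[:,2])[:,None]
        ~~~~^^^^^^
  File "h.py", line 8, in rays
    p=cv2.undistortPoints(np.array(uv,float).reshape(-1,1,2),K,np.array([c['k1'],0,0,0.])).reshape(-1,2)
      ~~~~~~~~~~~~~~~~~~~^^^^^^^^^^^^^^^^^^^^^^^^^^^^^^^^^^^^^^^^^^^^^^^^^^^^^^^^^^^^^^^^^
cv2.error: OpenCV(4.12.0) /io/opencv/modules/calib3d/src/undistort.dispatch.cpp:347: error: (-215:Assertion failed) CV_IS_MAT(_src) && CV_IS_MAT(_dst) && (_src->rows == 1 || _src->cols == 1) && (_dst->rows == 1 || _dst->cols == 1) && _src->cols + _src->rows - 1 == _dst->rows + _dst->cols - 1 && (CV_MAT_TYPE(_src->type) == CV_32FC2 || CV_MAT_TYPE(_src->type) == CV_64FC2) && (CV_MAT_TYPE(_dst->type) == CV_32FC2 || CV_MAT_TYPE(_dst->type) == CV_64FC2) in function 'cvUndistortPointsInternal'
```

Key stands upright in the tray (top at scene ≈ (.456,.250), matching the release pose with that camera's bias). Going to the lid at about (.4515, -.276).

{"api": "send_rows", "payload": {
  "series": [
    [[0, -35, 0, 0, 0, 0, 1], [0, -35, 0, 0, 0, 0, 1], [0, -35, 0, 0, 0, 0, 1], [0, -35, 0, 0, 0, 0, 1], [0, -35, 0, 0, 0, 0, 1]]
  ]
}}

```text
time: 8.4
ee_pos: [0.4503, -0.1037, 0.2206]
eef_rot: [0.0, 0.978, 0.207, 0.0]
force: [-0.4, -0.8, -0.2]
gripper_width: 0.091
grip_force: 0.0
```

{"api": "send_rows", "payload": {
  "series": [
    [[0, -35, 0, 0, 0, 0, 1], [0, -35, 0, 0, 0, 0, 1], [0, -35, 0, 0, 0, 0, 1], [0, -35, 0, 0, 0, 0, 1], [1, -32, 0, 0, 0, 0, 1]]
  ]
}}

```text
time: 8.9
ee_pos: [0.4514, -0.2759, 0.2205]
eef_rot: [0.0, 0.978, 0.206, 0.0]
force: [0.5, 0.1, -1.0]
gripper_width: 0.0914
grip_force: 0.0
```

{"api": "send_rows", "payload": {
  "series": [
    [[0, 0, -30, 0, 0, 0, 1], [0, 0, -35, 0, 0, 0, 1], [0, 0, -25, 0, 0, 0, 1], [0, 0, 0, 0, 0, 0, 1], [0, 0, 0, 0, 0, 0, 1]]
  ]
}}

```text
time: 9.4
ee_pos: [0.4518, -0.2745, 0.1307]
eef_rot: [-0.0, 0.978, 0.207, -0.0]
force: [0.1, -1.1, 0.4]
gripper_width: 0.0915
grip_force: 0.0
```

Run:
```python
from m2 import *
o=manip.get_obs(); print(o['ee_pos'],o['gripper_width'],o['force'])
im,d=snap('scene'); cv2.imwrite('pics/s4.png',cv2.resize(im[120:290,60:260],None,fx=3.5,fy=3.5)); P=cloud('scene',d)
e=o['ee_pos']
m=(np.hypot(P[...,0]-e[0],P[...,1]-e[1])<.09)&(P[...,2]>e[2]-.003)&(P[...,2]<e[2]+.035)
k,l,s,c=cv2.connectedComponentsWithStats(m.astype('uint8'))
for i in range(1,k):
    if s[i,4]>15: q=P[l==i]; print(s[i],c[i].round(1),np.median(q,0).round(4),q.min(0).round(4),q.max(0).round(4))
print('knob',disc('scene',P,(.4515,-.276),.03,.074,.004))
```

```text
[ 0.45180888 -0.27454068  0.13074122] 0.09145548398006564 [ 0.06711021 -1.07712801  0.42058896]
[146 173  13  20 140] [152.6 183.3] [ 0.4447 -0.2276  0.149 ] [ 0.4177 -0.2386  0.1305] [ 0.4522 -0.217   0.1657]
[ 99 191  15  21 116] [107.1 202.3] [ 0.4875 -0.3172  0.1501] [ 0.4603 -0.3318  0.1301] [ 0.4922 -0.3105  0.1657]
knob (78, array([ 0.4554, -0.2775]), array([ 0.4556, -0.2777]), 13.8)
```

View pics/s4.png

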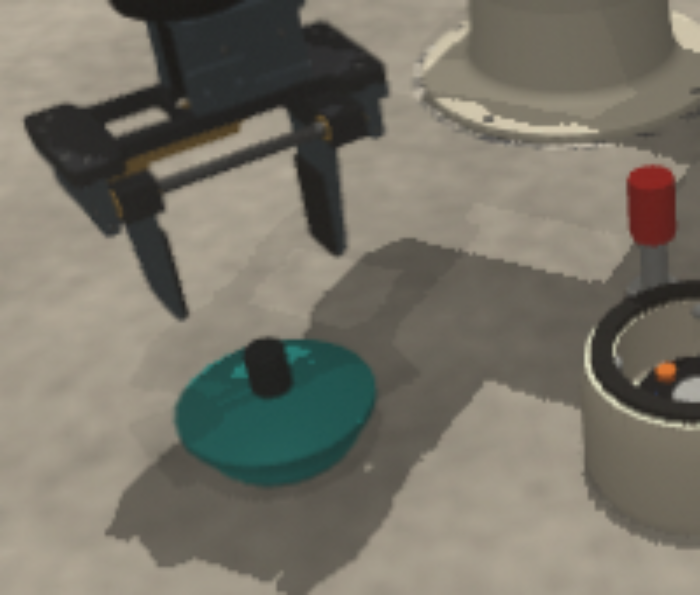

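The open fingers straddle the knob (crop (268,368)); fingertips and knob agree within about 2 mm. Descending and gripping.

{"api": "send_rows", "payload": {
  "series": [
    [[0, -2, -30, 0, 0, 0, 1], [0, 0, -30, 0, 0, 0, 1], [0, 0, -15, 0, 0, 0, 1], [0, 0, -5, 0, 0, 0, 1], [0, 0, -3, 0, 0, 0, 1]]
  ]
}}

```text
time: 9.95
ee_pos: [0.4522, -0.2772, 0.0479]
eef_rot: [0.001, 0.978, 0.206, 0.001]
force: [0.6, 0.5, -0.5]
gripper_width: 0.0913
grip_force: 0.0
```

{"api": "send_rows", "payload": {
  "series": [
    [[0, 0, 0, 0, 0, 0, 0.5], [0, 0, 0, 0, 0, 0, 0.3], [0, 0, 0, 0, 0, 0, 0.2], [0, 0, 0, 0, 0, 0, 0.1], [0, 0, 0, 0, 0, 0, 0]]
  ],
  "force": 20
}}

```text
time: 10.45
ee_pos: [0.4516, -0.2768, 0.0471]
eef_rot: [0.0, 0.978, 0.206, 0.0]
force: [-0.5, -0.6, -0.4]
gripper_width: 0.0542
grip_force: 0.0
```

{"api": "send_rows", "payload": {
  "series": [
    [[0, 0, 0, 0, 0, 0, 0], [0, 0, 0, 0, 0, 0, 0], [0, 0, 0, 0, 0, 0, 0], [0, 0, 0, 0, 0, 0, 0], [0, 0, 0, 0, 0, 0, 0]]
  ],
  "force": 50
}}

```text
time: 10.95
ee_pos: [0.4515, -0.2768, 0.0469]
eef_rot: [0.0, 0.978, 0.206, 0.0]
force: [0.3, -1.1, -0.1]
gripper_width: 0.0254
grip_force: 50.0
```

{"api": "send_rows", "payload": {
  "series": [
    [[0, 0, 15, 0, 0, 0, 0], [0, 0, 30, 0, 0, 0, 0], [0, 0, 35, 0, 0, 0, 0], [0, 0, 30, 0, 0, 0, 0], [0, 0, 20, 0, 0, 0, 0]]
  ]
}}

```text
time: 11.45
ee_pos: [0.4518, -0.2769, 0.179]
eef_rot: [0.001, 0.978, 0.206, 0.001]
force: [-1.0, 0.6, -1.5]
gripper_width: 0.0252
grip_force: 50.0
```

{"api": "send_rows", "payload": {
  "series": [
    [[9, 25, 0, 0, 0, 0, 0], [9, 25, 0, 0, 0, 0, 0], [9, 25, 0, 0, 0, 0, 0], [9, 25, 0, 0, 0, 0, 0], [9, 25, 0, 0, 0, 0, 0]]
  ]
}}

```text
time: 11.95
ee_pos: [0.4965, -0.1506, 0.1768]
eef_rot: [-0.0, 0.978, 0.206, -0.0]
force: [0.3, 0.0, -1.4]
gripper_width: 0.0248
grip_force: 50.0
```

{"api": "send_rows", "payload": {
  "series": [
    [[9, 25, 0, 0, 0, 0, 0], [9, 25, 0, 0, 0, 0, 0], [9, 25, 0, 0, 0, 0, 0], [9, 26, 0, 0, 0, 0, 0], [9, 26, 0, 0, 0, 0, 0]]
  ]
}}

```text
time: 12.45
ee_pos: [0.5415, -0.0236, 0.1768]
eef_rot: [-0.0, 0.978, 0.206, -0.0]
force: [0.4, 0.3, -2.0]
gripper_width: 0.025
grip_force: 50.0
```

{"api": "send_rows", "payload": {
  "series": [
    [[0, 0, -4, 0, 0, 0, 0], [0, 0, -4, 0, 0, 0, 0], [0, 0, -2, 0, 0, 0, 0], [0, 0, 0, 0, 0, 0, 0], [0, 0, 0, 0, 0, 0, 0]]
  ]
}}

```text
time: 12.95
ee_pos: [0.5413, -0.0254, 0.1669]
eef_rot: [-0.0, 0.979, 0.206, -0.0]
force: [-0.2, -0.5, -1.3]
gripper_width: 0.0249
grip_force: 50.0
```

Run:
```python
from m2 import *
o=manip.get_obs(); e=o['ee_pos'];print(e,o['eef_rot'],o['force'])
im,d=snap('scene'); cv2.imwrite('pics/s5.png',cv2.resize(im[90:300,170:350],None,fx=2.8,fy=2.8)); P=cloud('scene',d)
hsv=cv2.cvtColor(im,cv2.COLOR_BGR2HSV); m=cv2.inRange(hsv,(80,100,20),(98,255,255)); m[(P[...,2]<.1)|(np.hypot(P[...,0]-e[0],P[...,1]-e[1])>.09)]=0
c=max(cv2.findContours(m,cv2.RETR_EXTERNAL,cv2.CHAIN_APPROX_NONE)[0],key=cv2.contourArea)
print('teal',cv2.boundingRect(c))
q=P[m>0]; fl=q[np.hypot(q[:,0]-e[0]-.004,q[:,1]-e[1])>.055]; print('lid z range',q[:,2].min(),q[:,2].max())
zl=e[2]-.0469
def planefit(q): 
    A=np.c_[q[:,:2],np.ones(len(q))]; return np.linalg.lstsq(A,q[:,2],rcond=None)[0]
# flange rim: points in height band of flange
b=q[(q[:,2]>zl+.026)&(q[:,2]<zl+.037)]
for _ in range(3):
    cc,r=circ(b); b=b[np.hypot(*(b[:,:2]-cc).T)>r-.004]
print('flange circ',len(b),circ(b),zl)
print('flange disc',disc('scene',P,(e[0]+.004,e[1]),.09,zl+.034,.004))
print('seal',disc('scene',P,(.544,-.026),.085,.09,.004))
# housing outer cylinder, front face band
h=P[(np.hypot(P[...,0]-.544,P[...,1]+.026)<.09)&(P[...,2]>.02)&(P[...,2]<.075)]
h=h[h[:,0]>.56]; print('housing',len(h),circ(h))
```

```text
[ 0.54128295 -0.02537395  0.1668928 ] [-2.35264128e-05  9.78568100e-01  2.05923438e-01 -1.02160515e-04] [-0.1997483  -0.51822709 -1.25044341]
teal (228, 179, 62, 40)
lid z range 0.12434579921285327 0.18677811196494815
flange circ 434 (array([ 0.54320854, -0.02713639]), np.float64(0.0582315628894114)) 0.11999280249020214
flange disc (648, array([ 0.5665, -0.0333]), array([ 0.5452, -0.0278]), 64.0)
seal (542, array([ 0.5699, -0.0327]), array([ 0.5458, -0.0263]), 67.0)
housing 1345 (array([ 0.54180186, -0.02561125]), np.float64(0.07258857056396897))
```

View pics/s5.png

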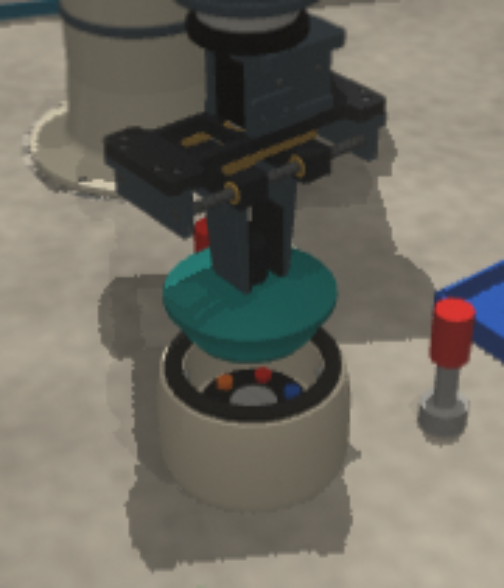

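Lid is level over the mouth (flange centre vs seal centre within about 1.5 mm). Nudging y by +1 mm and lowering to just above the catches.

{"api": "send_rows", "payload": {
  "series": [
    [[0, 1, -10, 0, 0, 0, 0], [0, 0, -12, 0, 0, 0, 0], [0, 0, -10, 0, 0, 0, 0], [0, 0, -6, 0, 0, 0, 0], [0, 0, -2, 0, 0, 0, 0]]
  ]
}}

```text
time: 13.5
ee_pos: [0.541, -0.0237, 0.1258]
eef_rot: [-0.0, 0.978, 0.206, -0.001]
force: [0.5, 0.1, -0.3]
gripper_width: 0.0255
grip_force: 50.0
```

{"api": "send_rows", "payload": {
  "series": [
    [[0, 0, -1, 0, 0, 0, 0], [0, 0, -1, 0, 0, 0, 0], [0, 0, -1, 0, 0, 0, 0], [0, 0, 0, 0, 0, 0, 0], [0, 0, 0, 0, 0, 0, 0]]
  ]
}}

```text
time: 14.0
ee_pos: [0.5416, -0.0238, 0.1241]
eef_rot: [0.0, 0.978, 0.206, 0.0]
force: [-0.1, 0.1, -1.3]
gripper_width: 0.0247
grip_force: 50.0
```

{"api": "send_rows", "payload": {
  "series": [
    [[0, 0, -1, 0, 0, 0, 0], [0, 0, -1, 0, 0, 0, 0], [0, 0, -1, 0, 0, 0, 0], [0, 0, 0, 0, 0, 0, 0], [0, 0, 0, 0, 0, 0, 0]]
  ]
}}

```text
time: 14.5
ee_pos: [0.5415, -0.0238, 0.1209]
eef_rot: [0.0, 0.978, 0.206, -0.0]
force: [-0.6, -1.6, -0.5]
gripper_width: 0.0248
grip_force: 50.0
```

{"api": "send_rows", "payload": {
  "series": [
    [[0, 0, -1, 0, 0, 0, 0], [0, 0, -1, 0, 0, 0, 0], [0, 0, 0, 0, 0, 0, 0], [0, 0, 0, 0, 0, 0, 0], [0, 0, 0, 0, 0, 0, 0]]
  ]
}}

```text
time: 15.0
ee_pos: [0.5419, -0.0238, 0.1194]
eef_rot: [0.0, 0.978, 0.206, 0.001]
force: [-0.3, -1.0, 6.7]
gripper_width: 0.0253
grip_force: 50.0
```

{"api": "send_rows", "payload": {
  "series": [
    [[0, 0, -1, 0, 0, 0, 0], [0, 0, -1, 0, 0, 0, 0], [0, 0, 0, 0, 0, 0, 0], [0, 0, 0, 0, 0, 0, 0], [0, 0, 0, 0, 0, 0, 0]]
  ]
}}

```text
time: 15.5
ee_pos: [0.5421, -0.0238, 0.1175]
eef_rot: [0.0, 0.978, 0.206, 0.001]
force: [-0.4, -0.6, 10.0]
gripper_width: 0.0249
grip_force: 50.0
```

Catch force is rising as expected with tiny side force.

{"api": "send_rows", "payload": {
  "series": [
    [[0, 0, -1, 0, 0, 0, 0], [0, 0, -1, 0, 0, 0, 0], [0, 0, -1, 0, 0, 0, 0], [0, 0, 0, 0, 0, 0, 0], [0, 0, 0, 0, 0, 0, 0]]
  ]
}}

```text
time: 16.0
ee_pos: [0.5414, -0.0237, 0.1137]
eef_rot: [-0.0, 0.978, 0.206, -0.0]
force: [1.1, 0.5, -5.0]
gripper_width: 0.0251
grip_force: 50.0
```

{"api": "send_rows", "payload": {
  "series": [
    [[0, 0, -1, 0, 0, 0, 0], [0, 0, -1, 0, 0, 0, 0], [0, 0, -1, 0, 0, 0, 0], [0, 0, 0, 0, 0, 0, 0], [0, 0, 0, 0, 0, 0, 0]]
  ]
}}

```text
time: 16.5
ee_pos: [0.5408, -0.0236, 0.1102]
eef_rot: [-0.0, 0.978, 0.206, -0.001]
force: [0.2, -0.3, -17.7]
gripper_width: 0.0252
grip_force: 50.0
```

Snapped (force dropped and reversed at about 67 mm). Continuing onto the seal.

{"api": "send_rows", "payload": {
  "series": [
    [[0, 0, -1, 0, 0, 0, 0], [0, 0, -1, 0, 0, 0, 0], [0, 0, -1, 0, 0, 0, 0], [0, 0, 0, 0, 0, 0, 0], [0, 0, 0, 0, 0, 0, 0]]
  ]
}}

```text
time: 17.0
ee_pos: [0.5417, -0.0239, 0.1082]
eef_rot: [0.0, 0.978, 0.206, 0.0]
force: [-0.9, -1.8, -2.7]
gripper_width: 0.0251
grip_force: 50.0
```

{"api": "send_rows", "payload": {
  "series": [
    [[0, 0, -1, 0, 0, 0, 0], [0, 0, -1, 0, 0, 0, 0], [0, 0, 0, 0, 0, 0, 0], [0, 0, 0, 0, 0, 0, 0], [0, 0, 0, 0, 0, 0, 0]]
  ]
}}

```text
time: 17.5
ee_pos: [0.5418, -0.0238, 0.1062]
eef_rot: [0.0, 0.978, 0.206, 0.0]
force: [-1.3, -2.2, 5.1]
gripper_width: 0.0251
grip_force: 50.0
```

{"api": "send_rows", "payload": {
  "series": [
    [[0, 0, -0.5, 0, 0, 0, 0], [0, 0, -0.5, 0, 0, 0, 0], [0, 0, 0, 0, 0, 0, 0], [0, 0, 0, 0, 0, 0, 0], [0, 0, 0, 0, 0, 0, 0]]
  ]
}}

```text
time: 18.0
ee_pos: [0.5418, -0.0238, 0.1053]
eef_rot: [0.0, 0.978, 0.206, 0.0]
force: [-1.3, -1.7, 7.4]
gripper_width: 0.025
grip_force: 50.0
```

Run:
```python
from m2 import *
im,d=snap('scene'); cv2.imwrite('pics/s6.png',cv2.resize(im[90:300,170:420],None,fx=2.8,fy=2.8))
o=manip.get_obs(); print(o['ee_pos'],o['eef_rot'],o['force'],o['grip_force'])
P=cloud('scene',d); print(disc('scene',P,(.5445,-.0265),.09,.092,.004))
```

```text
[ 0.54177344 -0.0238332   0.10529869] [1.55242605e-04 9.78474090e-01 2.06369316e-01 3.69510774e-04] [-1.08708725 -2.03290052  8.29264086] 50.00206232070923
(589, array([ 0.567, -0.032]), array([ 0.545 , -0.0259]), 63.7)
```

View pics/s6.png

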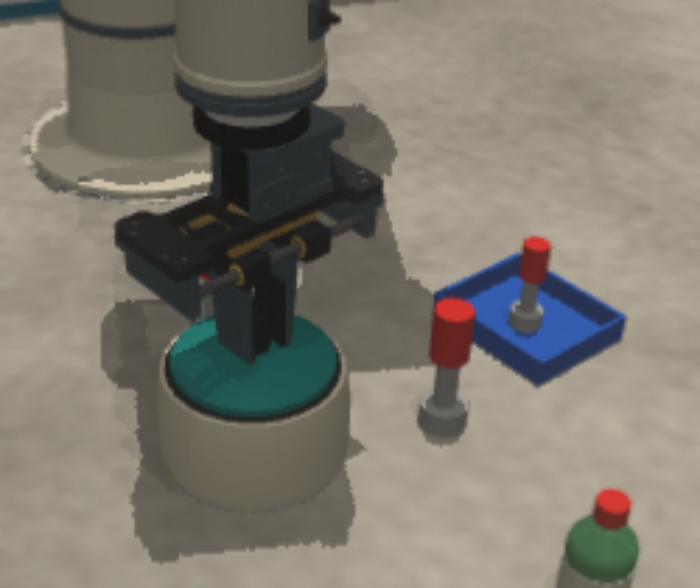

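The lid sits level and centred on the ring (crop (253,370)). The key stands in the tray at (527,285) and the decoy and bottle are untouched. The wrist reads about 8 N of push plus the lid's weight, so I'm handing in.

```bash
python3 -c "
from rig import manip
print(manip.finish_job())"
```

```text
the job is handed in; nothing more can be done
None
```

The job is handed in with no verdict returned: the smallest rotor key stands released in the blue tray, and the teal lid has snapped in and is still held down with about 8 N at the wrist plus the lid's weight (roughly 10 N on the seal).

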